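# Load the autosampler carousel onto its keyed drive and fit the retaining knob

## Task

Load the sample carousel onto the autosampler: lower it over the drive spindle without dropping it, and turn it until its tab drops into the keyway of the drive collar and the carousel sits fully home, flat on the platter. Then slip the black retaining knob over the spindle, down onto the carousel's hub, let go, and leave the beaker, the jar and the tip rack where they are.

Things in the scene. Friction and masses are not known exactly. Their poses are not given: they have to be found in the camera images.
- carousel_grip (a point): where to grip the carousel: on its axis, 52 mm above its underside. x points to the driving tab, y square to the grip flats, z up. The hub stands up in the middle of a grey plastic carousel with white-capped vials; it has two flat sides 30 mm apart (normal to y) and is 44 mm across along x. This point is 23 mm above the upper disc and 10 mm below the hub's top. Mass about 0.3 kg
- carousel_base (a point): centre of the carousel's underside (axes as carousel_grip). Two discs 140 mm across, upper face of the upper one 29 mm up; fixed vials on a 58 mm radius reach 42 mm up, with empty places at +y and -y to give the fingers room. It starts flat on the bench. A bore 17 mm across runs down the hub to 14 mm above this point, then widens to a counterbore 46 mm across
- carousel_tab (a point): middle of the underside of the carousel's one driving tab, 18 mm from the axis on the x side and 1 mm above the carousel's underside. The tab is 8 mm wide and 6 mm thick and juts into the counterbore from its wall to 12 mm from the axis. It is hidden from above; a moulded rib on the upper disc, running outwards from the hub, lies straight above it
- carousel_top (a point): centre of the top of the carousel's hub, at the bore's upper mouth, 62 mm above the underside (axes as carousel_grip)
- drive_seat (a point): autosampler drive: centre of the upper face of the aluminium platter (120 mm across), on the spindle axis, 78 mm above the bench; axes as the housing (z up). The drive does not turn. Home, the carousel lies flat on the platter with its underside at this point and its hub top 62 mm above it; 18 mm of spindle then stand out of the hub
- drive_tip (a point): top of the spindle, 80 mm above the platter: 14 mm in diameter, last 12 mm coned to 5 mm. At its foot a collar, 40 mm across, 10 mm high, has one keyway, 11 mm wide, 10 mm deep, open above and at the rim. It faces anywhere from -0.6 to 0.6 rad about z from this point's x axis. Off it the tab rides on the collar, carousel 9 mm too high, leaning slightly; over it an ungripped carousel falls home
- knob_center (a point): centre (half-way up) of the retaining knob: ribbed black plastic cylinder 30 mm across, 44 mm tall, about 50 g, standing upright on the bench; z up. A blind bore 17 mm across and 24 mm deep opens in its underside. A loose slip fit over the spindle: no thread, no snap
- knob_foot (a point): centre of the knob's underside, the mouth of its bore
- autosampler: fixed light-grey housing, 240 (x) by 265 (y) by 70 mm high; origin on the bench under the spindle axis; it reaches from -105 to 135 mm in its x and from -105 to 160 mm in its y. A post with a sampling arm stands on it at x 105, y 130; the arm runs back from it to x 5 mm along y 130, up to 194 mm above the bench
- jar: bystander: small brown glass jar with a white cap, 34 mm across, 55 mm tall; origin at the centre of its underside. It and the knob may change places
- beaker: bystander: empty glass beaker, 68 mm across, 90 mm tall; origin at the centre of its underside
- tip_rack: bystander: grey box of pipette tips, 85 by 120 mm, 64 mm tall; origin at the centre of its underside
Mind the look-alikes: they are no part of the job. What is meant by the part that bears knob_center is not red, and is the smaller of those in its own colour.

How it is judged (in metres and radians):
On the way, in this order (a step that is already met when the one before it is completed fails the run):
1. the carousel's hub is over the spindle, not yet home (horizontal distance between carousel_base and drive_seat below 0.008 m and z of carousel_base in the frame of drive_seat between 0.004 and 0.05 m), for 0.02 s.
2. the carousel's tab is in the keyway and it is fully home on the platter (horizontal distance between carousel_base and drive_seat below 0.004 m and z of carousel_base in the frame of drive_seat below 0.0025 m and angle between carousel_base's own z axis and vertical below 0.04 rad), for 0.2 s.
At the end, for the whole second after the job is handed in: the carousel is home, tab in keyway: underside within 2.5 mm of the platter, axis within 4 mm of the spindle, flat within 0.04 rad; the knob is upright (0.06 rad), within 5 mm of the spindle axis, its underside within 2.5 mm of the hub top; nothing is held (all of step 2 and horizontal distance between knob_foot and drive_seat below 0.005 m and distance between knob_foot and carousel_top below 0.006 m and z of knob_foot in the frame of carousel_top below 0.0025 m and angle between knob_center's own z axis and vertical below 0.06 rad); the robot touches nothing.
It fails at once if the carousel is let go of above the drive so that it drops (more than 7 mm above where it rides on the collar) (horizontal distance between carousel_base and drive_seat below 0.03 m and z of carousel_base in the frame of drive_seat above 0.016 m and contact force between the fingers and carousel below 0.02 N).
It fails at once if a bystander is knocked or shifted by more than 30 mm (distance of any of jar, beaker, tip_rack from where it was at the start of the episode above 0.03 m or angle between any of jar, beaker, tip_rack's own z axis and vertical above 0.5 rad).
It also fails if it takes over 72 s, if anything falls off the work surface, if the arm or the gripper's body presses on something with over 40 N, if the wrist force passes 120 N, or if a joint passes its speed limit or range.

## Robot

A 6-joint arm with a two-finger parallel gripper is mounted at the origin on the work surface. World frame = base frame: x ahead of the robot, y to its left, z up, the work surface at z = 0. Lengths are in mm, angles in rad, forces in N, time in s.
With the tool pointing down it reaches from about 350 to 975 mm from the base axis. Payload 7.1 kg.
Tool frame: the origin (TCP) lies at the centre of the arm's flange, where the gripper is bolted on; the fingertips stand 182 mm ahead of it and the grasp point (between the pads) lies 163 mm ahead of it; z points along the fingers, y is the line along which they close (so a half turn about z gives the same grasp; the last joint's range is limited). The gripper opens to 88 mm and grips with 3 to 60 N. Pads are 20 mm wide; open, the fingers measure 115 mm over their backs; the gripper's body (75 mm by 178 mm) begins 61 mm behind the grasp point.
Start: joints at [1.097, 0.423, 1.63, -0, 1.089, -0.019], TCP at [274.52, 561.467, 404.675] pointing down, gripper open.
Joint ranges: [-3, 3], [-0.9, 2.11], [0.09, 2.58], [-1.31, 4.45], [0.11, 2.69], [-2.54, 2.54]. Speed limits (rad/s): [2.39, 2.39, 3.01, 3.14, 3.14, 3.14].

## Interface

Orientations are given as a rotation vector (axis times angle).
In Python, from workcell import readout, get_image, ctrl gives the robot as it stands.
- The arm moves only by the tool step_arm, never from a script. Its argument "targets" is a list that holds one entry, the list of rows, each a list of 7 numbers: the shift along the world's x, y, z as a fraction of full scale, then the turn, a rotation vector about the world's x, y, z as a fraction of full scale, then the opening, from 0 (shut) to 1 (fully open). In form: [[[dx, dy, dz, wx, wy, wz, claw], ...]]. A call has exactly 5 rows; each row shifts and turns the commanded pose from where the row before left it; what a row does not reach is not made up. Full scale, the value 1, is 0.05 m for a shift and 4 degrees for a turn. A row lasts 1/8 s, in which the tool goes at most 62.5 mm and 10.7 degrees, less where a joint would pass 70% of its speed; a pose out of reach is approached as far as the arm can. A call with a number of a shift or a turn outside -1 to 1 is refused whole. A call with a gripper value outside its range is refused whole. The fingers move at their own pace and stop on an object; the grip force is fixed at half the most. Time passes only in rows, so rows that do not move let the fingers close, or fill a call up. It gives the time, the measured TCP pose, the force, the opening and the grip force at its end, in the units of the state.
- readout.get_obs(): the state, without advancing time (a new reading comes with each control period).
- get_image(name): name is "scene" or "top" or "wrist"; returns a dict with "pixels" (384x512x3 uint8, red, green, blue), "intrinsics" (3x3 intrinsics, pixels), "extrinsics" (4x4, takes a point from world to camera coordinates). Camera axes: x right, y down, z forward; pixel columns grow to the right and rows downward; lengths in mm; the calibration is good to about 2 mm. A picture is of the moment at which its call begins. There is no depth.
- ctrl.close_job(): hands the job in; it is judged then, once.
The state is a dict: "t": time; "qpos": joint angles; "qvel": joint speeds; "joint_torque": joint torques, N m; "ee_pos": TCP position; "orientation": TCP orientation; "ft_force": force on the tool from outside, world axes, zero at the start; "moment": the same for the moment, N m; "width": finger opening in mm; "grasp_force": force on a finger pad.
Only numpy, scipy, OpenCV 4.12 (cv2) and the standard library are available. Lean on these libraries where they do the work, as an engineer would, in place of code of your own. Each camera call takes 0.05 s, during which the arm holds its last target. There are 200 camera calls.

## Working session

There is one attempt and no reset: what is moved stays moved. The work goes in short steps, Python scripts to look and compute and a tool call to move; the robot and the scene stay as the last step left them, time stands still between calls to the robot, and variables do not carry over. Pictures are saved under pics/ and viewed, at most 10 in all, crops included, and the job is handed in when it is done.

Besides the shell and the picture viewer there is one more tool, called after "Request:" by a JSON object that holds its "name" and its "arguments". step_arm: Moves the arm, as the interface text tells. Shift numbers are shares of 0.05 m and turn numbers shares of 4 degrees, none past 1 either way. Its arguments: {"type":"object","properties":{"targets":{"type":"array"}},"required":["targets"]}

```bash
mkdir -p pics; ls; cat > h.py <<'E'
import numpy as np, cv2
from workcell import readout, get_image, ctrl
def shot(n,f=None):
    d=get_image(n); im=cv2.cvtColor(np.asarray(d["pixels"]),cv2.COLOR_RGB2BGR)
    if f: cv2.imwrite("pics/"+f,im); np.savez("pics/"+f[:-4],im=im,K=d["intrinsics"],T=d["extrinsics"])
    return im,np.array(d["intrinsics"]),np.array(d["extrinsics"])
def load(f):
    d=np.load("pics/"+f+".npz"); return d["im"],d["K"],d["T"]
def ray(K,T,uv):
    R=T[:3,:3]; c=-R.T@T[:3,3]; return c,R.T@np.linalg.solve(K,[uv[0],uv[1],1])
def onz(K,T,uv,z):
    c,d=ray(K,T,uv); return c+d*(z-c[2])/d[2]
def proj(K,T,p):
    q=K@(T[:3,:3]@np.array(p,float)+T[:3,3]); return q[:2]/q[2]
E
python3 - <<'E'
from h import *
a,K,T=shot("top","top0.png"); b,K2,T2=shot("scene","sc0.png")
for k,t in((K,T),(K2,T2)): print(k[0,0],ray(k,t,(256,192)))
print(readout.get_obs()["ee_pos"])
cv2.imwrite("pics/top0b.png",cv2.resize(a,(800,600)));cv2.imwrite("pics/sc0b.png",cv2.resize(b,(800,600)))
E
```

```text
pics
494.78846588621076 (array([ 406.01719837,   46.61785867, 1596.02356687]), array([ 0.0944245 ,  0.00487803, -0.99568579]))
456.53612909343036 (array([1604.99397751,  349.10890939,  805.98110719]), array([-0.82269062, -0.21782459, -0.52520578]))
[274.40629863 561.2567694  403.97363639]
```

View pics/top0b.png

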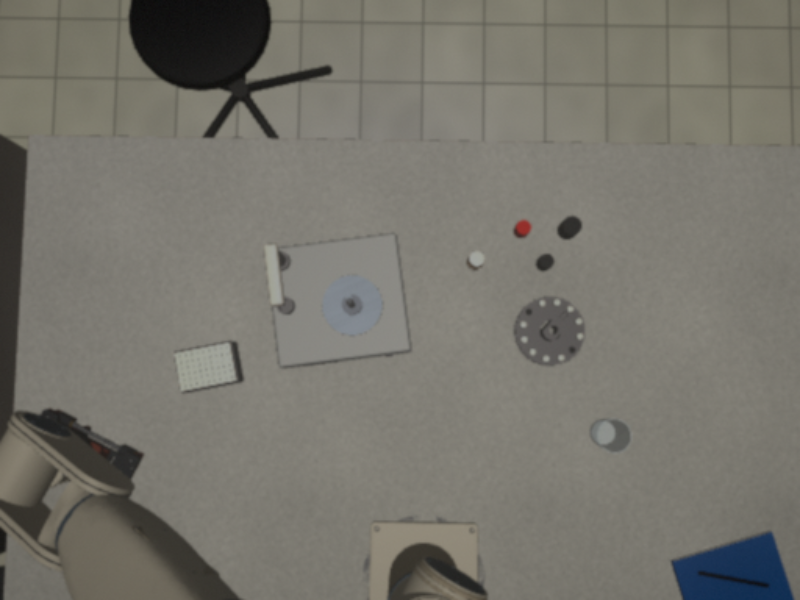

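View pics/sc0b.png

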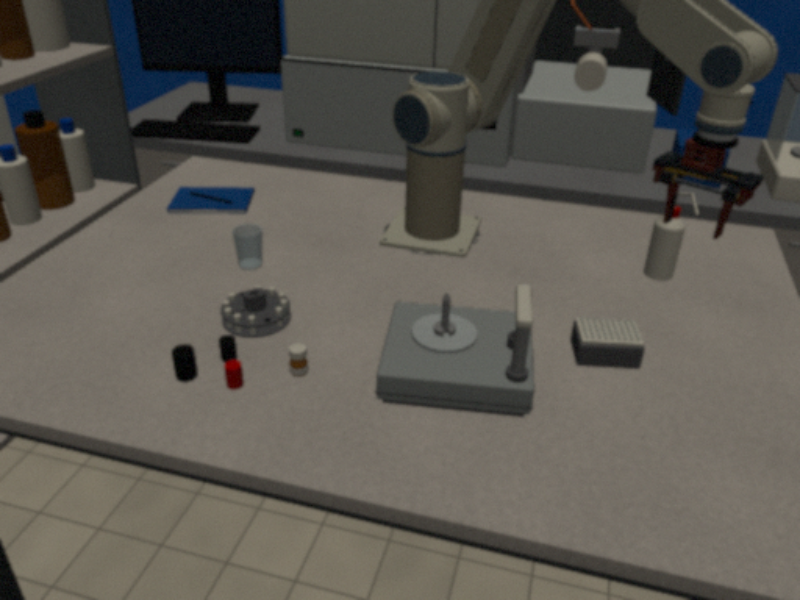

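The top view (800x600 pixels) shows the drive at (352,305), the carousel at (550,330), the jar at (477,259), the tip rack at (207,366) and the beaker at (610,434). Three things could be taken for the knob: small black (545,262), larger black (570,227) and red (523,228). By the description it is the small black one. I'll check that choice in a close crop.

```bash
python3 - <<'E'
from h import *
im,K,T=load("top0")
s=.64
c1=cv2.resize(im[130:240,295:385],None,fx=5,fy=5,interpolation=cv2.INTER_CUBIC)
c2=cv2.resize(im[160:230,190:260],None,fx=5,fy=5,interpolation=cv2.INTER_CUBIC)
o=np.zeros((550,800,3),np.uint8); o[:550,:450]=c1; o[:350,450:]=c2
cv2.imwrite("pics/crop1.png",np.clip(o*1.6,0,255).astype(np.uint8))
for n,uv,z in(("car",(550,330),62),("seat",(352,305),78),("tip",(352,305),158),("knob",(545,262),44),("big",(570,227),55),("red",(523,228),40),("jar",(477,259),55),("beak",(604,432),90),("rack",(206,366),64)):
    print(n,onz(K,T,np.array(uv)*s,z).round())
E
```

```text
car [ 496. -245.   62.]
seat [539. 149.  78.]
tip [532. 143. 158.]
knob [ 635. -238.   44.]
big [ 705. -286.   55.]
red [ 705. -194.   40.]
jar [637. -99.  55.]
beak [ 299. -343.   90.]
rack [414. 436.  64.]
```

View pics/crop1.png

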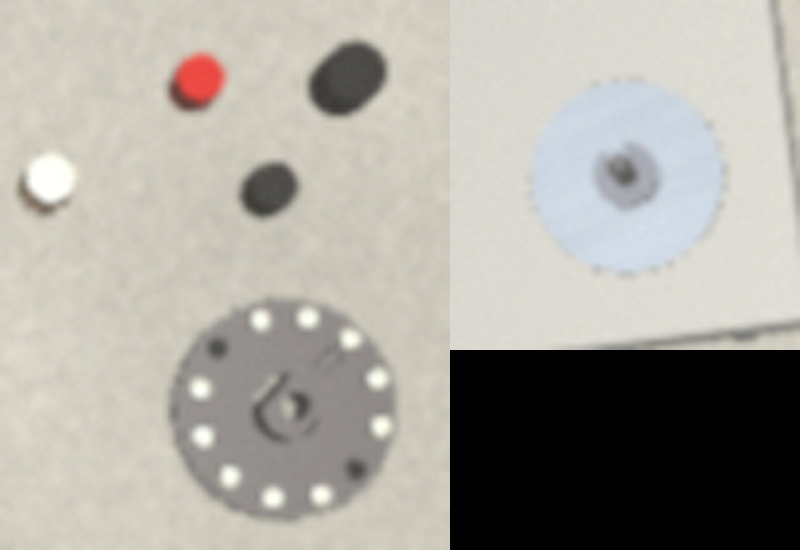

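Small black at crop (268,188) is the knob: the smaller of the two blacks, and not red. On the carousel the rib runs up and right from the hub (330,355), and the empty vial places are at (217,348) and (357,470).

```bash
cat >> h.py <<'E'
from scipy.spatial.transform import Rotation as Ro
def pose():
    o=readout.get_obs(); return np.array(o["ee_pos"]),Ro.from_rotvec(o["orientation"]).as_matrix(),o
def blobs(m,lo=5,hi=1e9):
    n,l,s,c=cv2.connectedComponentsWithStats(m.astype(np.uint8)); return [(c[i],s[i][4],s[i][:4]) for i in range(1,n) if lo<=s[i][4]<=hi]
E
python3 - <<'E'
from h import *
im,K,T=load("top0")
g=im.astype(int)
sub=np.zeros(im.shape[:2],bool); sub[185:240,325:380]=1
v=[b[0] for b in blobs((g.min(2)>135)&sub,3)]
P=np.array([onz(K,T,u,42)[:2] for u in v]); print(len(P))
A=np.c_[2*P,np.ones(len(P))]; s=np.linalg.lstsq(A,(P**2).sum(1),rcond=None)[0]; c=s[:2]; print("car",c,np.sqrt(s[2]+c@c))
print(np.sort(np.degrees(np.arctan2(*(P-c).T[::-1]))).round(1))
m=(g[:,:,0]-g[:,:,2]>12); m[:160]=0;m[230:]=0;m[:,:190]=0;m[:,260:]=0
for b in blobs(m,200): print("platter",b, onz(K,T,b[0],78))
cn,_=cv2.findContours(m.astype(np.uint8),0,1); e=cv2.fitEllipse(max(cn,key=len)); print(e,onz(K,T,e[0],78))
p,R,o=pose(); print(p,R.round(3),o["qpos"])
w,Kw,Tw=shot("wrist","w0.png"); c,d=ray(Kw,Tw,(256,192)); print(Kw[0,0],"cam in tool",R.T@(c-p),R.T@d, R.T@Tw[:3,:3].T)
E
```

```text
10
car [ 498.02124686 -249.93497238] 57.91023501729051
[-161.  -100.8  -71.5  -41.   -11.2   19.    78.2  109.4  139.7  169.5]
platter (array([224.98294762, 195.25700365]), np.int32(821), array([207, 177,  37,  37], dtype=int32)) [538.40341701 149.43942261  78.        ]
((225.00486755371094, 194.9779052734375), (35.261573791503906, 35.34326171875), 65.12063598632812) [539.26747176 149.38984515  78.        ]
[274.40629863 561.2567694  403.97363639] [[-0.898  0.439 -0.001]
 [ 0.439  0.898 -0.001]
 [ 0.    -0.001 -1.   ]] [ 1.09700832e+00  4.23780767e-01  1.63060192e+00 -2.34505275e-06
  1.08864390e+00 -1.89933056e-02]
291.09288650815154 cam in tool [74.64347329  0.30896441 21.06596108] [-0.26513738 -0.00572565  0.96425247] [[ 3.40861124e-04 -9.61824291e-01 -2.73667529e-01]
 [ 9.99999939e-01  3.05532353e-04  1.71714431e-04]
 [-8.15448265e-05 -2.73667571e-01  9.61824336e-01]]
```

Request:
{"name": "step_arm", "arguments": {"targets": [[[0.64,-0.92,0,0,0,-0.37,1],[0.64,-0.92,0,0,0,-0.37,1],[0.64,-0.92,0,0,0,-0.37,1],[0.64,-0.92,0,0,0,-0.37,1],[0.64,-0.92,0,0,0,-0.37,1]]]}}

```text
t: 0.78
ee_pos: [435.2, 329.9, 404.6]
orientation: [-0.905, -3.008, 0.0]
ft_force: [0.4, 1.4, 1.1]
width: 87.8
grasp_force: 0.0
```

Request:
{"name": "step_arm", "arguments": {"targets": [[[0.64,-0.92,0,0,0,-0.37,1],[0.64,-0.92,0,0,0,-0.37,1],[0.64,-0.92,0,0,0,-0.37,1],[0.64,-0.92,0,0,0,-0.37,1],[0.64,-0.92,0,0,0,-0.37,1]]]}}

```text
t: 1.4
ee_pos: [595.3, 99.8, 404.6]
orientation: [-1.098, -2.943, 0.0]
ft_force: [0.2, 0.6, -0.1]
width: 88.1
grasp_force: 0.0
```

Request:
{"name": "step_arm", "arguments": {"targets": [[[0,0,0,0,0,0,1],[0,0,0,0,0,0,1],[0,0,0,0,0,0,1],[0,0,0,0,0,0,1],[0,0,0,0,0,0,1]]]}}

```text
t: 2.02
ee_pos: [594.2, 102.3, 404.8]
orientation: [1.095, 2.945, 0.0]
ft_force: [0.5, -0.2, 0.3]
width: 87.9
grasp_force: 0.0
```

```bash
python3 - <<'E'
from h import *
w,K,T=shot("wrist","w1.png"); p,R,o=pose(); print(p,np.degrees(np.arctan2(R[1,1],R[0,1])),o["qpos"][5])
u=proj(K,T,(539,149,88)); print(u, proj(K,T,(534,145,158)))
x,y=int(u[0])-75,int(u[1])-75; print(x,y)
big=cv2.resize(w,(512,384)); o=np.zeros((600,800,3),np.uint8); o[:,:]=0
c=w[max(y,0):y+150,max(x,0):x+150]; o[:c.shape[0]*4,:c.shape[1]*4]=cv2.resize(c,None,fx=4,fy=4,interpolation=cv2.INTER_CUBIC)
o[:150,600:]=cv2.resize(w,(200,150)); cv2.imwrite("pics/w1c.png",np.clip(o*1.4,0,255).astype(np.uint8))
E
```

```text
[594.28103335 102.0880946  404.77223579] 49.200929441439705 -0.7083378728392572
[256.63953511 114.29205425] [247.89184069 113.44872983]
181 39
```

View pics/w1c.png

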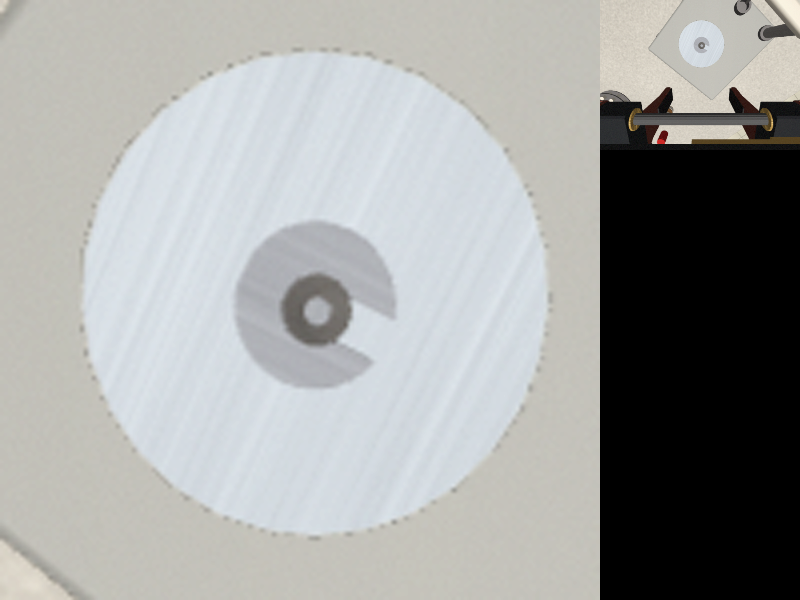

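The wrist view (crop pixels) shows the platter circle centred near (316,293), the collar near (315,304) and the spindle tip at (318,311). The keyway is plain, opening at about (384,341).

```bash
python3 - <<'E'
from h import *
w,K,T=load("w1"); f=lambda x,y:np.array([181+(x+.5)/4-.5,39+(y+.5)/4-.5])
g=w.astype(int); m=np.zeros(w.shape[:2],bool); m[39:189,181:331]=(g[39:189,181:331,0]-g[39:189,181:331,2]>3)
cn,_=cv2.findContours(m.astype(np.uint8),0,1); c0=max(cn,key=len); e=cv2.fitEllipse(cv2.convexHull(c0)); print(e,"seat",onz(K,T,e[0],78))
C=onz(K,T,f(315,304),88); print("collar",C)
tip=onz(K,T,f(318,311),158);print("tip",tip)
for a in((384,341),(395,320),(372,362),(355,326)):
    q=onz(K,T,f(*a),88); print((q-C).round(1),np.linalg.norm(q-C),np.degrees(np.arctan2(*(q-C)[1::-1])))
E
```

```text
((259.3212890625, 111.83356475830078), (115.5848159790039, 120.01793670654297), 1.892189383506775) seat [538.99630282 152.53828952  78.        ]
collar [540.98778216 150.82408653  88.        ]
tip [541.56874777 150.54583047 158.        ]
[17.8  7.2  0. ] 19.198046496057998 21.909425094639555
[15.7 12.4  0. ] 20.03285814173803 38.321009566937434
[19.8  1.7  0. ] 19.834472553891015 4.820402713680757
[10.4  4.1  0. ] 11.152021071476678 21.313228600449285
```

Request:
{"name": "step_arm", "arguments": {"targets": [[[-0.1,-1,0,0,0,0,1],[-0.1,-1,0,0,0,0,1],[-0.1,-1,0,0,0,0,1],[-0.1,-1,0,0,0,0,1],[-0.1,-1,0,0,0,0,1]]]}}

```text
t: 2.7
ee_pos: [569.2, -149.9, 404.9]
orientation: [1.096, 2.944, 0.0]
ft_force: [0.5, -0.2, 0.4]
width: 87.4
grasp_force: 0.0
```

Request:
{"name": "step_arm", "arguments": {"targets": [[[-0.1,-1,0,0,0,0,1],[-0.1,-1,0,0,0,0,1],[-0.1,-1,0,0,0,0,1],[0,0,0,0,0,0,1],[0,0,0,0,0,0,1]]]}}

```text
t: 3.32
ee_pos: [554.4, -298.1, 404.5]
orientation: [-1.097, -2.943, -0.001]
ft_force: [0.1, 0.9, 0.4]
width: 87.9
grasp_force: 0.0
```

```bash
python3 - <<'E'
from h import *
w,K,T=shot("wrist","w2.png"); p,R,o=pose(); print(p,np.degrees(np.arctan2(R[1,1],R[0,1])),o["qpos"][5],np.abs(o["qvel"]).max())
cv2.imwrite("pics/w2b.png",w)
u=proj(K,T,(498,-250,42)); print(u)
g=w.astype(int); yy,xx=np.mgrid[:384,:512]; near=np.hypot(xx-u[0],yy-u[1])<90
V=[b for b in blobs((g.min(2)>185)&near,15,400)]; print([(b[0].round(),b[1]) for b in V])
P=np.array([onz(K,T,b[0],42)[:2] for b in V])
A=np.c_[2*P,np.ones(len(P))]; s=np.linalg.lstsq(A,(P**2).sum(1),rcond=None)[0]; c=s[:2]; print("car",c,np.sqrt(s[2]+c@c))
a=np.degrees(np.arctan2(*(P-c).T[::-1])); print(np.mod(a+41,30).round(1))
E
```

```text
[ 554.58585347 -297.54426275  404.54571145] 49.178510433013024 -1.3698732878253677 0.014548103821585131
[256.83154989 112.55072927]
[]Traceback (most recent call last):
  File "<stdin>", line 8, in <module>
    return umr_sum(a, axis, dtype, out, keepdims, initial, where)
numpy.exceptions.AxisError: axis 1 is out of bounds for array of dimension 1
```

View pics/w2b.png

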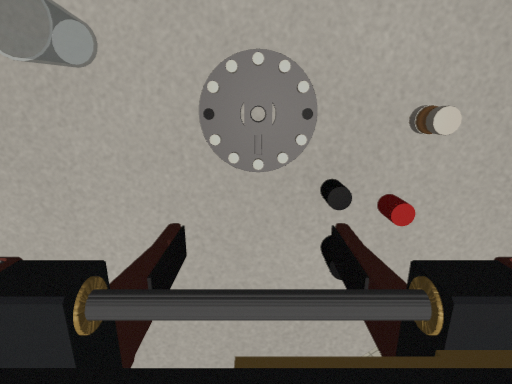

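The wrist view shows the carousel at (258,112), with the rib pointing down at (258,145) and the gaps at (208,114) and (307,114), in line with the closing axis. The small black knob is at (338,195), the red cylinder at (398,210) and the jar at (440,120).

```bash
python3 - <<'E'
from h import *
w,K,T=load("w2"); u=np.array([257.,112])
g=w.astype(int); yy,xx=np.mgrid[:384,:512]; near=np.hypot(xx-u[0],yy-u[1])<57
V=[b for b in blobs((g.min(2)>150)&near,30,400)]; print([(b[0].round(),b[1]) for b in V])
P=np.array([onz(K,T,b[0],42)[:2] for b in V if np.hypot(*(b[0]-u))>30])
A=np.c_[2*P,np.ones(len(P))]; s=np.linalg.lstsq(A,(P**2).sum(1),rcond=None)[0]; c=s[:2]; print("car",c,np.sqrt(s[2]+c@c))
a=np.degrees(np.arctan2(*(P-c).T[::-1])); print(np.mod(a+41+15,30).round(1)-15)
# knob top: vertical extents
m=(g.max(2)<60); m[:175]=0;m[215:]=0;m[:,:315]=0;m[:,360:]=0
for b in blobs(m,100):
    print("knob blob",b)
for p in ((339.5,197.5),): print(onz(K,T,p,44))
E
```

```text
[(array([258.,  59.]), np.int32(78)), (array([231.,  66.]), np.int32(92)), (array([284.,  66.]), np.int32(88)), (array([212.,  86.]), np.int32(99)), (array([303.,  87.]), np.int32(95)), (array([215., 139.]), np.int32(87)), (array([301., 139.]), np.int32(85)), (array([233., 158.]), np.int32(84)), (array([282., 158.]), np.int32(82)), (array([258., 164.]), np.int32(79))]
car [ 499.72973443 -250.34604866] 57.42289767443638
[ 0.1 -0.1  0.3 -0.4  0.5 -0.2  0.7  0.   0.6  0.2]
knob blob (array([335.70282318, 194.13967311]), np.int32(673), array([321, 179,  31,  31], dtype=int32))
[ 638.8697228  -239.08235328   44.        ]
```

Request:
{"name": "step_arm", "arguments": {"targets": [[[-0.555,0.483,0,0,0,0,1],[-0.555,0.483,0,0,0,0,1],[0,0,-0.9,0,0,0,1],[0,0,-0.9,0,0,0,1],[0,0,-0.9,0,0,0,1]]]}}

```text
t: 4.0
ee_pos: [499.4, -248.6, 269.1]
orientation: [1.093, 2.944, -0.0]
ft_force: [-0.2, -0.1, -1.2]
width: 87.8
grasp_force: 0.0
```

Request:
{"name": "step_arm", "arguments": {"targets": [[[0,0,-0.6,0,0,0,1],[0,0,-0.39,0,0,0,1],[0,0,-0.1,0,0,0,1],[0,0,0,0,0,0,1],[0,0,0,0,0,0,1]]]}}

```text
t: 4.62
ee_pos: [499.5, -250.4, 216.3]
orientation: [1.096, 2.942, -0.0]
ft_force: [0.1, -0.7, -0.0]
width: 87.7
grasp_force: 0.0
```

Request:
{"name": "step_arm", "arguments": {"targets": [[[0,0,0,0,0,0,0],[0,0,0,0,0,0,0],[0,0,0,0,0,0,0],[0,0,0,0,0,0,0],[0,0,0,0,0,0,0]]]}}

```text
t: 5.25
ee_pos: [499.0, -250.2, 215.1]
orientation: [-1.097, -2.944, -0.0]
ft_force: [0.4, 0.2, -0.4]
width: 41.4
grasp_force: 0.0
```

Request:
{"name": "step_arm", "arguments": {"targets": [[[0,0,0,0,0,0,0],[0,0,0,0,0,0,0],[0,0,0,0,0,0,0],[0,0,0.3,0,0,0,0],[0,0,0.5,0,0,0,0]]]}}

```text
t: 5.88
ee_pos: [498.5, -250.0, 255.2]
orientation: [-1.096, -2.941, -0.001]
ft_force: [1.5, 0.0, -4.3]
width: 29.8
grasp_force: 30.0
```

Request:
{"name": "step_arm", "arguments": {"targets": [[[0,0,0.7,0,0,0,0],[0,0,0.8,0,0,0,0],[0,0,0.7,0,0,0,0],[0,0,0.6,0,0,0,0],[0,0,0,0,0,0,0]]]}}

```text
t: 6.5
ee_pos: [499.3, -250.4, 397.8]
orientation: [1.095, 2.939, -0.001]
ft_force: [0.4, -0.4, -4.6]
width: 30.0
grasp_force: 30.0
```

```bash
cat > car.py <<'E'
from h import *
def car():
    w,K,T=shot("wrist","wc.png"); p,R,o=pose(); print("tcp",p.round(2),"yaw",np.degrees(np.arctan2(R[1,1],R[0,1])).round(2),"F",np.round(o["ft_force"],1),o["width"],o["grasp_force"],"tilt",R[:2,2].round(4))
    g=w.astype(int); base=p+R@[0,0,163+52]; print("base if centred",base.round(1))
    up=-R[:,2]; z=base[2]+42
    V=[b for b in blobs(g.min(2)>125,20,900)]
    P=np.array([onz(K,T,b[0],z)[:2] for b in V]); r=np.hypot(*(P-base[:2]).T); P=P[(r>45)&(r<70)]
    if len(P)<4: print(len(P),r); return
    A=np.c_[2*P,np.ones(len(P))]; s=np.linalg.lstsq(A,(P**2).sum(1),rcond=None)[0]; c=s[:2]
    d=c-base[:2]; print(len(P),"centre",c.round(2),"r",np.sqrt(s[2]+c@c).round(2),"off tool xy",(R[:2,:2].T@d).round(2))
    a=np.degrees(np.arctan2(*(P-c).T[::-1])); ty=np.degrees(np.arctan2(R[1,1],R[0,1])); print("yaw rel",(np.mod(a-ty+15,30)-15).round(2))
    return w
E
python3 - <<'E'
from car import *
car()
E
```

```text
tcp [ 498.8  -250.12  395.92] yaw 49.14 F [-0.6 -0.2 -4.5] 29.598398166541905 30.00006839632988 tilt [ 0.0016 -0.0009]
base if centred [ 499.1 -250.3  180.9]
3 [56.66207259 56.87359901 58.07738099 20.93660546]
```

View pics/wc.png

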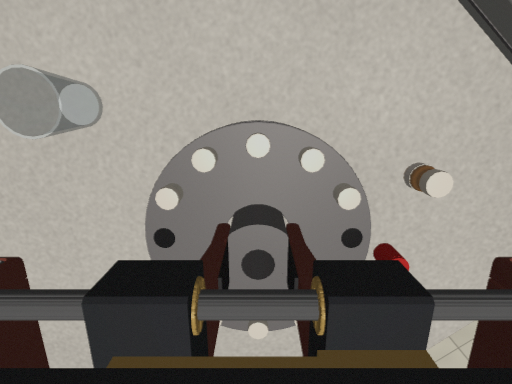

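The wrist view shows the carousel held level between the fingers: vials at (258,146), (203,160), (313,160), (167,199), (349,199) and (258,331), and the bore at (258,264).

```bash
python3 - <<'E'
from h import *
w,K,T=load("wc"); p,R,o=pose(); base=p+R@[0,0,215]; g=w.astype(int)
P=[]
for x,y in((258,146),(203,160),(313,160),(167,199),(349,199)):
    s=g[y-18:y+19,x-18:x+19].min(2); m=s>170
    b=max(blobs(m,50),key=lambda b:b[1]); P.append(onz(K,T,b[0]+[x-18,y-18],base[2]+42)[:2]); print(b[0]+[x-18,y-18],b[1])
P=np.array(P);d=P-base[:2]; dt=d@R[:2,:2]   # tool axes
ang=np.radians([0,30,-30,60,-60]); 
print(dt.round(1), np.hypot(*dt.T))
# known radius 58, angle: fit centre: dt = c + 58*(cos(a+e), s*sin(a+e)), sign from data
S=np.sign(dt[1,1]); B=58*np.c_[np.cos(ang),S*np.sin(ang)]
H=np.cross
e=0
c=(dt-B).mean(0); Q=dt-c-(B-B.mean(0))*0; e=np.degrees(np.mean((B[:,0]*dt[:,1]-B[:,1]*dt[:,0])/58**2)); print("centre off tool",c,"rot",e,(dt-B-c).round(2))
s=g[240:285,232:285].max(2); m=s<45; b=max(blobs(m,50),key=lambda b:b[1]); u=b[0]+[232,240]; q=onz(K,T,u,base[2]+62); print("bore",u,b[1],b[2],(q-base)[:2]@R[:2,:2])
E
```

```text
[257.61187215 145.33789954] 438
[202.94724221 159.99760192] 417
[312.19711538 160.02163462] 416
[166.29144385 198.37165775] 374
[348.94101877 198.35924933] 373
[[ 56.8   0.6]
 [ 49.1 -28.4]
 [ 49.1  29.5]
 [ 27.8 -49.7]
 [ 27.8  50.9]] [56.79754058 56.71465137 57.26728854 56.96723865 57.99904934]
centre off tool [-1.18537741  0.56627339] rot 0.4139195554753515 [[-0.02 -0.01]
 [ 0.03 -0.  ]
 [ 0.02 -0.04]
 [-0.02 -0.06]
 [-0.01  0.11]]
bore [270.62264151 264.41509434] 53 [36 15  6 19] [-1.53270112  7.23155535]
```

Request:
{"name": "step_arm", "arguments": {"targets": [[[0.082,0.801,0,0,0,1,0],[0.082,0.801,0,0,0,1,0],[0.082,0.801,0,0,0,1,0],[0.082,0.801,0,0,0,1,0],[0.082,0.801,0,0,0,1,0]]]}}

```text
t: 7.18
ee_pos: [518.8, -48.7, 393.2]
orientation: [-0.565, -3.087, 0.0]
ft_force: [0.7, -0.3, -4.4]
width: 30.2
grasp_force: 30.0
```

Request:
{"name": "step_arm", "arguments": {"targets": [[[0.082,0.801,0,0,0,1,0],[0.082,0.801,0,0,0,1,0],[0.082,0.801,0,0,0,1,0],[0.082,0.801,0,0,0,1,0],[0.082,0.801,0,0,0,1,0]]]}}

```text
t: 7.8
ee_pos: [539.3, 151.4, 393.1]
orientation: [-0.02, -3.138, 0.002]
ft_force: [0.6, -0.0, -3.5]
width: 30.0
grasp_force: 30.0
```

Request:
{"name": "step_arm", "arguments": {"targets": [[[0,0,0,0,0,1,0],[0,0,0,0,0,1,0],[0,0,0,0,0,1,0],[0,0,0,0,0,1,0],[0,0,0,0,0,1,0]]]}}

```text
t: 8.43
ee_pos: [539.3, 150.1, 392.9]
orientation: [0.525, -3.093, 0.001]
ft_force: [-0.3, 0.1, -4.1]
width: 30.0
grasp_force: 30.0
```

Request:
{"name": "step_arm", "arguments": {"targets": [[[0,0,0,0,0,0.58,0],[0,0,0,0,0,0,0],[0,0,0,0,0,0,0],[0,0,0,0,0,0,0],[0,0,0,0,0,0,0]]]}}

```text
t: 9.05
ee_pos: [540.0, 150.3, 395.1]
orientation: [0.585, -3.087, 0.0]
ft_force: [-1.0, 0.4, -4.2]
width: 30.2
grasp_force: 30.0
```

```bash
python3 - <<'E'
from h import *
p,R,o=pose(); print(p,np.degrees(np.arctan2(R[1,1],R[0,1])),o["ft_force"],R[:2,2])
b=p+R@[0,0,215]
im,K,T=shot("scene","sc1.png"); u=proj(K,T,b); print(u, proj(K,T,(540,150,158)), proj(K,T,(540,150,78)))
x,y=(u-[75,50]).astype(int); cv2.imwrite("pics/sc1c.png",cv2.resize(im[y:y+110,x:x+150],None,fx=5,fy=5)); print(x,y)
E
```

```text
[539.99103877 150.2700489  395.07640435] 111.44970064701943 [-1.0067876   0.42053027 -4.18441493] [-1.16589930e-04 -4.29195806e-05]
[285.74987773 180.05931984] [285.1985648  186.97117801] [283.61664966 211.0169968 ]
210 130
```

View pics/sc1c.png

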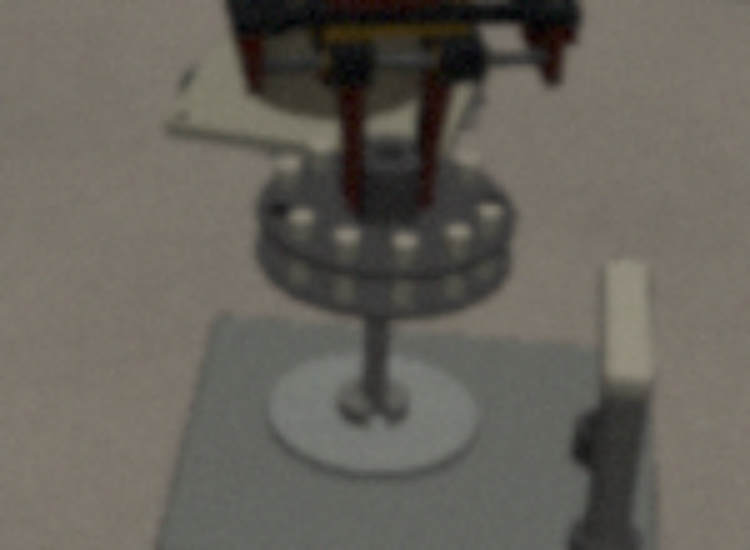

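The scene crop shows the carousel level, centred at (386,230) over the spindle at (376,345), clear of the sampling arm. The keyway faces the camera. I'll lower it gently and watch the force.

Request:
{"name": "step_arm", "arguments": {"targets": [[[0,0,-0.3,0,0,0,0],[0,0,-0.3,0,0,0,0],[0,0,-0.2,0,0,0,0],[0,0,-0.1,0,0,0,0],[0,0,0,0,0,0,0]]]}}

```text
t: 9.72
ee_pos: [540.0, 150.2, 349.7]
orientation: [0.585, -3.086, 0.0]
ft_force: [0.8, -0.7, -2.6]
width: 29.7
grasp_force: 30.0
```

Request:
{"name": "step_arm", "arguments": {"targets": [[[0,0,-0.1,0,0,0,0],[0,0,-0.1,0,0,0,0],[0,0,-0.1,0,0,0,0],[0,0,-0.1,0,0,0,0],[0,0,0,0,0,0,0]]]}}

```text
t: 10.35
ee_pos: [539.8, 150.2, 329.6]
orientation: [0.585, -3.086, 0.0]
ft_force: [0.8, 0.7, -2.9]
width: 29.9
grasp_force: 30.0
```

Request:
{"name": "step_arm", "arguments": {"targets": [[[0,0,-0.1,0,0,0,0],[0,0,-0.1,0,0,0,0],[0,0,-0.1,0,0,0,0],[0,0,-0.1,0,0,0,0],[0,0,0,0,0,0,0]]]}}

```text
t: 10.98
ee_pos: [539.9, 150.2, 309.6]
orientation: [0.585, -3.086, 0.0]
ft_force: [0.2, -0.7, -3.8]
width: 30.0
grasp_force: 30.0
```

Request:
{"name": "step_arm", "arguments": {"targets": [[[0,0,-0.1,0,0,0,0],[0,0,-0.04,0,0,0,0],[0,0,-0.04,0,0,0,0],[0,0,-0.04,0,0,0,0],[0,0,0,0,0,0,0]]]}}

```text
t: 11.6
ee_pos: [540.0, 150.3, 299.1]
orientation: [0.585, -3.086, 0.0]
ft_force: [-0.4, 1.0, -4.3]
width: 30.0
grasp_force: 30.0
```

No extra force at about 6 mm above the platter, so the tab has entered the keyway. I'll lower the rest.

Request:
{"name": "step_arm", "arguments": {"targets": [[[0,0,-0.04,0,0,0,0],[0,0,-0.04,0,0,0,0],[0,0,-0.02,0,0,0,0],[0,0,-0.01,0,0,0,0],[0,0,0,0,0,0,0]]]}}

```text
t: 12.22
ee_pos: [540.0, 150.3, 293.6]
orientation: [0.585, -3.087, 0.0]
ft_force: [-0.5, 0.3, -3.9]
width: 29.7
grasp_force: 30.0
```

Request:
{"name": "step_arm", "arguments": {"targets": [[[0,0,-0.01,0,0,0,0],[0,0,-0.01,0,0,0,0],[0,0,0,0,0,0,0],[0,0,0,0,0,0,0],[0,0,0,0,0,0,0]]]}}

```text
t: 12.85
ee_pos: [540.1, 150.3, 293.1]
orientation: [-0.585, 3.086, 0.0]
ft_force: [-3.4, -1.1, 6.3]
width: 29.9
grasp_force: 30.0
```

Force rises at TCP z 293, which is the home height, so the carousel is seated. Next: release, rise, and go above the knob.

Request:
{"name": "step_arm", "arguments": {"targets": [[[0,0,0,0,0,0,1],[0,0,0,0,0,0,1],[0,0,0,0,0,0,1],[0,0,0,0,0,0,1],[0,0,0,0,0,0,1]]]}}

```text
t: 13.48
ee_pos: [540.0, 150.3, 292.6]
orientation: [0.585, -3.087, 0.0]
ft_force: [0.8, 0.2, 0.5]
width: 76.6
grasp_force: 0.0
```

Request:
{"name": "step_arm", "arguments": {"targets": [[[0,0,0,0,0,0,1],[0,0,0.2,0,0,0,1],[0,0,0.6,0,0,0,1],[0,0,0.7,0,0,0,1],[0,0,0.75,0,0,0,1]]]}}

```text
t: 14.1
ee_pos: [539.8, 150.2, 406.8]
orientation: [-0.585, 3.087, -0.0]
ft_force: [1.2, 0.0, -0.3]
width: 88.0
grasp_force: 0.0
```

Request:
{"name": "step_arm", "arguments": {"targets": [[[0.245,-0.973,0,0,0,-0.67,1],[0.245,-0.973,0,0,0,-0.67,1],[0.245,-0.973,0,0,0,-0.67,1],[0.245,-0.973,0,0,0,-0.67,1],[0.245,-0.973,0,0,0,-0.67,1]]]}}

```text
t: 14.72
ee_pos: [601.5, -94.6, 406.1]
orientation: [-0.218, 3.133, -0.0]
ft_force: [0.5, 0.5, 0.1]
width: 88.1
grasp_force: 0.0
```

Request:
{"name": "step_arm", "arguments": {"targets": [[[0.245,-0.973,0,0,0,-0.67,1],[0.245,-0.973,0,0,0,-0.67,1],[0.245,-0.973,0,0,0,-0.67,1],[0,0,-0.75,0,0,0,1],[0,0,-0.75,0,0,0,1]]]}}

```text
t: 15.35
ee_pos: [638.1, -240.0, 330.4]
orientation: [0.002, 3.14, -0.001]
ft_force: [-0.6, 0.4, -0.8]
width: 87.7
grasp_force: 0.0
```

Request:
{"name": "step_arm", "arguments": {"targets": [[[0,0,0,0,0,0,1],[0,0,0,0,0,0,1],[0,0,0,0,0,0,1],[0,0,0,0,0,0,1],[0,0,0,0,0,0,1]]]}}

```text
t: 15.98
ee_pos: [638.1, -238.9, 331.0]
orientation: [-0.001, 3.141, -0.001]
ft_force: [-0.4, -0.0, -0.2]
width: 88.1
grasp_force: 0.0
```

```bash
python3 - <<'E'
from h import *
p,R,o=pose(); print(p,np.degrees(np.arctan2(R[1,1],R[0,1])),o["ft_force"],R[:2,2])
w,K,T=shot("wrist","w3.png"); s,Ks,Ts=shot("scene","sc2.png"); t,Kt,Tt=shot("top","top2.png")
u=proj(K,T,(638,-239,44)); print("knob top px",u); u=u.astype(int)
us=proj(Ks,Ts,(540,150,100)).astype(int); ut=proj(Kt,Tt,(540,150,100)).astype(int)
def cr(im,u,h,f): return cv2.resize(im[u[1]-h:u[1]+h,u[0]-h:u[0]+h],(400,400)) if f else None
o=np.zeros((600,800,3),np.uint8)
o[:300,:400]=cv2.resize(w,(400,300)); o[300:,:300]=cv2.resize(s[us[1]-40:us[1]+40,us[0]-40:us[0]+40],(300,300))
o[300:,300:600]=cv2.resize(t[ut[1]-30:ut[1]+30,ut[0]-30:ut[0]+30],(300,300)); o[:300,450:750]=cv2.resize(w[u[1]-50:u[1]+50,u[0]-50:u[0]+50],(300,300))
print(u-50)
cv2.imwrite("pics/m3.png",np.clip(o*1.3,0,255).astype(np.uint8))
E
```

```text
[ 638.13861941 -238.87836791  330.97230631] 90.03007224368739 [-0.36418753 -0.01971537 -0.23050869] [ 0.00099841 -0.00040235]
knob top px [257.52855635 193.00201279]
[207 143]
```

View pics/m3.png

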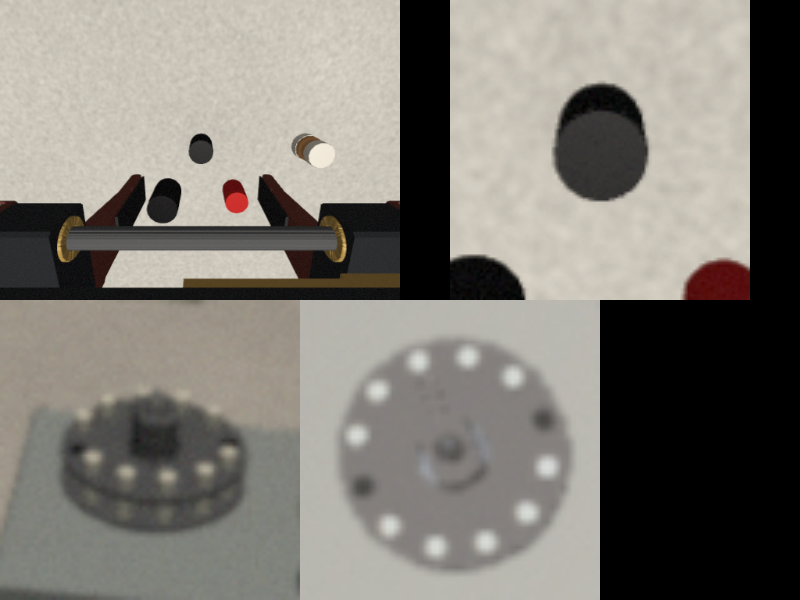

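The views show the carousel level on the drive, with the spindle tip standing out of the bore, and the knob between the open fingers with its top at wrist pixel (257,194). I'll work out both numerically.

```bash
python3 - <<'E'
from h import *
w,K,T=load("w3"); print("knob",onz(K,T,(257.2-.3,194.7-.3),44))
t,K,T=load("top2"); g=t.astype(int); u=proj(K,T,(540,150,120)).astype(int)
m=np.zeros(t.shape[:2],bool); x,y=u; 
yy,xx=np.mgrid[:384,:512]; m=(np.hypot(xx-x,yy-y)<22)&(g.min(2)>135)
for z in(120,129):
    P=np.array([onz(K,T,b[0],z)[:2] for b in blobs(m,3)])
    A=np.c_[2*P,np.ones(len(P))]; s=np.linalg.lstsq(A,(P**2).sum(1),rcond=None)[0]; c=s[:2]; print(len(P),"car",c,np.sqrt(s[2]+c@c))
a=np.degrees(np.arctan2(*(P-c).T[::-1])); print(np.mod(a+15,30).round(1)-15)
E
```

```text
knob [ 639.37900218 -239.59587678   44.        ]
10 car [539.25548699 150.02221107] 57.76396730082456
10 car [538.44307137 149.3917068 ] 57.41175361170921
[-8.2 -7.9 -7.9 -7.8 -8.3 -8.4 -8.5 -8.8 -7.9 -7.9]
```

Request:
{"name": "step_arm", "arguments": {"targets": [[[0.012,0,-0.8,0,0,0,1],[0,0,-0.8,0,0,0,1],[0,0,-0.7,0,0,0,1],[0,0,-0.4,0,0,0,1],[0,0,-0.1,0,0,0,1]]]}}

```text
t: 16.75
ee_pos: [638.4, -238.8, 189.0]
orientation: [0.001, -3.14, -0.001]
ft_force: [0.2, 0.1, 0.3]
width: 87.8
grasp_force: 0.0
```

Request:
{"name": "step_arm", "arguments": {"targets": [[[0,0,0,0,0,0,1],[0,0,0,0,0,0,1],[0,0,0,0,0,0,0],[0,0,0,0,0,0,0],[0,0,0,0,0,0,0]]]}}

```text
t: 17.38
ee_pos: [638.7, -239.0, 190.5]
orientation: [-0.001, 3.141, -0.0]
ft_force: [0.2, 0.2, -0.1]
width: 61.4
grasp_force: 0.0
```

Request:
{"name": "step_arm", "arguments": {"targets": [[[0,0,0,0,0,0,0],[0,0,0,0,0,0,0],[0,0,0,0,0,0,0],[0,0,0,0,0,0,0],[0,0,0,0,0,0,0]]]}}

```text
t: 18.0
ee_pos: [638.6, -238.9, 190.1]
orientation: [0.001, -3.141, -0.0]
ft_force: [-0.1, -0.5, -0.8]
width: 29.5
grasp_force: 30.0
```

```bash
python3 - <<'E'
from h import *
p,R,o=pose(); print(p,np.degrees(np.arctan2(R[1,1],R[0,1])),o["ft_force"],o["width"],o["grasp_force"])
w,K,T=shot("wrist","w4.png"); g=w.astype(int); c=p+R@[0,0,163]
for dx in(-15,0,15): print(proj(K,T,(c[0]+dx,c[1],44)).round(1))
u=proj(K,T,(c[0],c[1],44)).round().astype(int); col=g[:,u[0]-3:u[0]+4].mean((1,2)); print(u,col[u[1]-45:u[1]+45].round().astype(int))
E
```

```text
[ 638.60124775 -238.9089372   190.10677283] 90.02234449139448 [-0.1366203  -0.4653589  -0.75472916] 29.5344776027695 29.999985600152286
[257.4 243.7]
[257.4 272.1]
[257.4 298.9]
[257 272] [ 8  9 10  9 11 10 10  8 10 11 10  7 11  9  9 10 10  9 12 29 33 33 33 34
 32 33 32 31 32 32 32 32 31 32 31 30 32 30 30 30 30 31 30 30 29 29 29 28
 29 28 29 28 29 28 28 27 29 28 28 28 27 27 31 32 34 34 35 43 60 66 42 43
 50 71 65 63 71 70 64 72 79 79 79 79 79 80 82 82 82 78]
```

Request:
{"name": "step_arm", "arguments": {"targets": [[[0,0,0.3,0,0,0,0],[0,0,0.7,0,0,0,0],[0,0,0.9,0,0,0,0],[0,0,1,0,0,0,0],[0,0,0.9,0,0,0,0]]]}}

```text
t: 18.68
ee_pos: [638.5, -238.9, 383.3]
orientation: [-0.001, 3.14, -0.001]
ft_force: [0.4, -0.8, -0.5]
width: 29.6
grasp_force: 30.0
```

Request:
{"name": "step_arm", "arguments": {"targets": [[[-0.247,0.973,0,0,0,0,0],[-0.247,0.973,0,0,0,0,0],[-0.247,0.973,0,0,0,0,0],[-0.247,0.973,0,0,0,0,0],[-0.247,0.973,0,0,0,0,0]]]}}

```text
t: 19.3
ee_pos: [576.2, 5.8, 381.4]
orientation: [-0.0, 3.14, 0.0]
ft_force: [0.1, 1.0, 0.3]
width: 29.4
grasp_force: 30.0
```

Request:
{"name": "step_arm", "arguments": {"targets": [[[-0.247,0.973,0,0,0,0,0],[-0.247,0.973,0,0,0,0,0],[-0.247,0.973,0,0,0,0,0],[0,0,0,0,0,0,0],[0,0,0,0,0,0,0]]]}}

```text
t: 19.92
ee_pos: [539.8, 150.1, 380.9]
orientation: [-0.002, 3.141, -0.0]
ft_force: [0.2, 0.2, -0.6]
width: 29.0
grasp_force: 30.0
```

Request:
{"name": "step_arm", "arguments": {"targets": [[[0,0,0,0,0,0,0],[0,0,0,0,0,0,0],[0,0,-0.1,0,0,0,0],[0,0,-0.1,0,0,0,0],[0,0,0,0,0,0,0]]]}}

```text
t: 20.55
ee_pos: [539.6, 150.1, 369.4]
orientation: [0.0, -3.14, 0.001]
ft_force: [0.3, 0.7, -0.5]
width: 29.3
grasp_force: 30.0
```

```bash
python3 - <<'E'
from h import *
p,R,o=pose(); print(p,np.degrees(np.arctan2(R[1,1],R[0,1])),o["ft_force"],o["width"],o["grasp_force"],R[:2,2])
s,Ks,Ts=shot("scene","sc4.png"); u=proj(Ks,Ts,(540,150,150)); print(u,proj(Ks,Ts,(540,150,158)),proj(Ks,Ts,(540,150,p[2]-191))); u=u.astype(int)
cv2.imwrite("pics/m4.png",np.clip(1.4*cv2.resize(s[u[1]-30:u[1]+30,u[0]-40:u[0]+40],(800,600),interpolation=cv2.INTER_CUBIC),0,255).astype(np.uint8)); print(u-[40,30])
E
```

```text
[539.64240396 150.07937034 369.41712617] 90.01088077486685 [ 0.33158804  0.67398213 -0.47786414] 29.301820251810835 29.999956141909934 [-0.00135961 -0.00036706]
[285.03563986 189.44771   ] [285.1985648  186.97117801] [285.61934142 180.57518484]
[245 159]
```

View pics/m4.png

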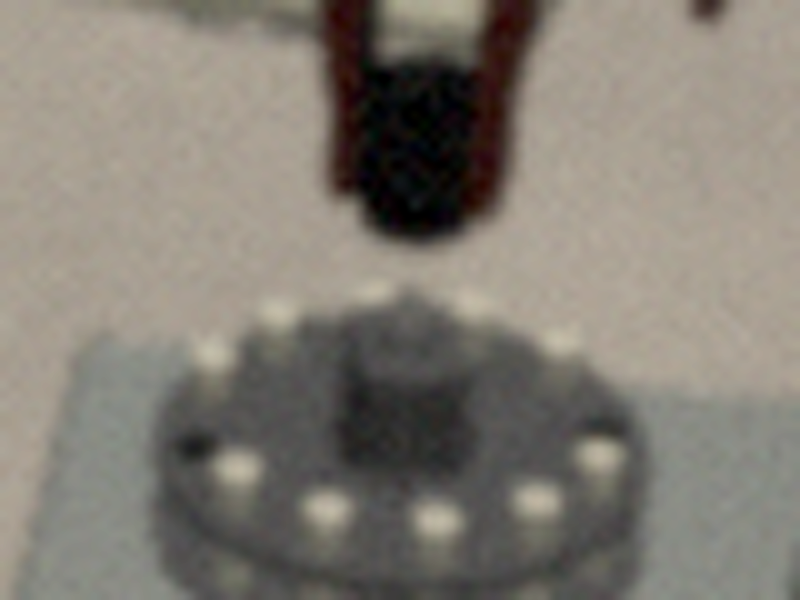

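The crop shows the knob upright at (418,150), directly above the spindle tip at (408,292).

Request:
{"name": "step_arm", "arguments": {"targets": [[[0,0,-0.12,0,0,0,0],[0,0,-0.12,0,0,0,0],[0,0,-0.12,0,0,0,0],[0,0,-0.08,0,0,0,0],[0,0,0,0,0,0,0]]]}}

```text
t: 21.22
ee_pos: [539.7, 150.2, 347.7]
orientation: [0.001, -3.141, 0.0]
ft_force: [-0.0, -0.4, -0.4]
width: 29.6
grasp_force: 30.0
```

Request:
{"name": "step_arm", "arguments": {"targets": [[[0,0,-0.08,0,0,0,0],[0,0,-0.08,0,0,0,0],[0,0,-0.06,0,0,0,0],[0,0,0,0,0,0,0],[0,0,0,0,0,0,0]]]}}

```text
t: 21.85
ee_pos: [539.9, 150.3, 337.2]
orientation: [-0.001, 3.141, 0.0]
ft_force: [-0.8, 0.2, -1.2]
width: 29.3
grasp_force: 30.0
```

Request:
{"name": "step_arm", "arguments": {"targets": [[[0,0,-0.05,0,0,0,0],[0,0,-0.04,0,0,0,0],[0,0,-0.02,0,0,0,0],[0,0,-0.01,0,0,0,0],[0,0,0,0,0,0,0]]]}}

```text
t: 22.48
ee_pos: [539.8, 150.3, 331.1]
orientation: [0.001, -3.142, 0.0]
ft_force: [-0.8, 0.9, -0.7]
width: 29.5
grasp_force: 30.0
```

Request:
{"name": "step_arm", "arguments": {"targets": [[[0,0,-0.01,0,0,0,0],[0,0,-0.01,0,0,0,0],[0,0,0,0,0,0,0],[0,0,0,0,0,0,0],[0,0,0,0,0,0,0]]]}}

```text
t: 23.1
ee_pos: [539.8, 150.3, 330.2]
orientation: [-0.001, 3.142, -0.0]
ft_force: [-0.5, 0.3, 0.5]
width: 29.4
grasp_force: 30.0
```

Foot at hub height, with contact just starting. I'll release, rise and look.

Request:
{"name": "step_arm", "arguments": {"targets": [[[0,0,0,0,0,0,1],[0,0,0,0,0,0,1],[0,0,0,0,0,0,1],[0,0,0,0,0,0,1],[0,0,0,0,0,0,1]]]}}

```text
t: 23.72
ee_pos: [539.8, 150.3, 330.2]
orientation: [-0.001, 3.142, -0.0]
ft_force: [0.1, -0.2, 0.2]
width: 75.9
grasp_force: 0.0
```

Request:
{"name": "step_arm", "arguments": {"targets": [[[0,0,0,0,0,0,1],[0,0,0.2,0,0,0,1],[0,0,0.6,0,0,0,1],[0,0,0.8,0,0,0,1],[0,0,0.8,0,0,0,1]]]}}

```text
t: 24.35
ee_pos: [539.7, 150.2, 452.0]
orientation: [-0.001, 3.141, 0.0]
ft_force: [1.3, 0.1, -0.3]
width: 87.7
grasp_force: 0.0
```

Request:
{"name": "step_arm", "arguments": {"targets": [[[-0.4,-0.5,0.4,0,0,0,1],[-0.4,-0.5,0.2,0,0,0,1],[0,0,0,0,0,0,1],[0,0,0,0,0,0,1],[0,0,0,0,0,0,1]]]}}

```text
t: 24.98
ee_pos: [500.3, 100.8, 479.8]
orientation: [0.001, -3.141, -0.0]
ft_force: [0.9, 0.2, -0.4]
width: 87.7
grasp_force: 0.0
```

```bash
python3 - <<'E'
from h import *
p,R,o=pose(); print(p,o["ft_force"],o["width"])
s,K,T=shot("scene","sc5.png"); u=proj(K,T,(540,150,150)).astype(int)
g=s.astype(int); m=np.zeros(g.shape[:2],bool); m[u[1]-30:u[1]+30,u[0]-20:u[0]+20]=1
for b in blobs(m&(g.max(2)<22),40): print("knob blob",b)
for z in(140,184): print(z,proj(K,T,(540,150,z)))
print("rim top front/back",proj(K,T,(555,150,140)),proj(K,T,(525,150,184)))
cv2.imwrite("pics/m5.png",np.clip(1.4*cv2.resize(s[u[1]-30:u[1]+30,u[0]-40:u[0]+40],(800,600),interpolation=cv2.INTER_CUBIC),0,255).astype(np.uint8))
E
```

```text
[500.26291121 100.79293293 479.79642121] [ 0.88188611  0.22502915 -0.39223853] 87.71498910115157
knob blob (array([285.38345865, 186.64661654]), np.int32(133), array([280, 179,  11,  17], dtype=int32))
140 [284.83350085 192.52031365]
184 [285.73565993 178.80709148]
rim top front/back [283.64676262 195.25501382] [286.91215242 176.20980647]
```

View pics/m5.png

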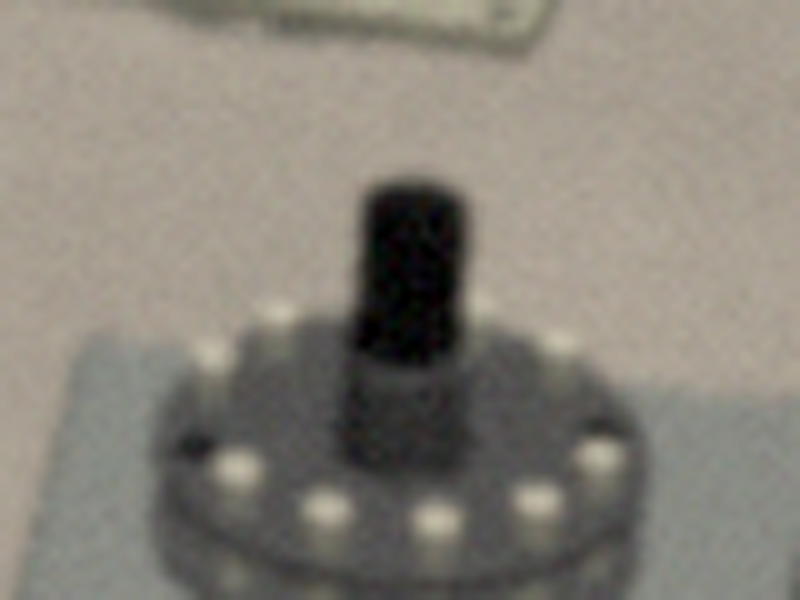

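The knob stands upright on the hub (415,275), its foot at the expected row, and the carousel is flat. I'll hand it in.

```bash
python3 -c "
from workcell import ctrl; print(ctrl.close_job())"
```

```text
the job is handed in; nothing more can be done
None
```

The job is handed in: the carousel is home with its tab in the keyway, the knob sits upright on the hub, the gripper is clear, and the jar, beaker and tip rack were not touched; the hand-in returned no verdict, so this rests on my last images and force readings.

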